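# Lock a filter cartridge into the fume extractor

## Robot

A 6-joint arm with a two-finger parallel gripper is mounted at the origin on the work surface. World frame = base frame: x ahead of the robot, y to its left, z up, the work surface at z = 0. Lengths are in mm, angles in rad, forces in N, time in s.
With the tool pointing down it reaches from about 300 to 875 mm from the base axis. Payload 6.4 kg.
Tool frame: the origin (TCP) lies midway between the tips of the shut fingers; the grasp point (between the pads) lies 19 mm behind it; y points along the fingers, x is the direction in which the jaws open and shut, and the axes are right-handed (so a half turn about y gives the same grasp; the last joint's range is limited). The gripper opens to 85 mm and grips with 20 to 120 N. Pads are 22 mm wide; open, the fingers measure 114 mm over their backs; the gripper's body (76 mm by 85 mm) begins 54 mm behind the grasp point. The pads swing forward as they close: fully open they stand 13 mm farther back than shut.
Start: joints at [0.902, 0.181, 1.607, -0, 1.354, -0.206], TCP at [256.703, 514.533, 231.288] pointing down, gripper open.
Joint ranges: [-2.99, 2.99], [-0.89, 2.07], [0.3, 2.58], [-1.14, 4.28], [0, 2.63], [-3.12, 3.12]. Speed limits (rad/s): [2.57, 2.57, 3.01, 3.14, 3.14, 3.14].

## Interface

Orientations are given as a unit quaternion [w, x, y, z].
In Python, from workcell import read_state, eyes, finish_job gives the robot as it stands. The module is installed in compiled form; this text tells all that it offers.
- The arm moves only by the tool arm_command, never from a script. Its argument "plan" is a list of rows, each a list of 3 entries, a list of its own where there are three numbers: the shift along the world's x, y, z in cm, then the turn, a rotation vector about the world's x, y, z in rad, then the finger opening in cm, from 0 to 8.54. A call has 1 to 8 rows; each row is the pose to reach, as a shift and turn from the pose measured when the call began; what a row does not reach only later rows make up. A row lasts 1/12 s, in which the tool goes at most 41.7 mm and 7.16 degrees, less where a joint would pass 70% of its speed; a pose out of reach is approached as far as the arm can. A call with a gripper value outside its range is refused whole. The fingers move at their own pace and stop on an object; "squeeze" is the grip in N (left out, the last holds). Time passes only in rows, so rows that repeat a pose let the fingers close. It gives the time, the measured TCP pose, the force and the opening at its end, in the units of the state.
- read_state(): the state, without advancing time (a new reading comes with each control period).
- eyes.camera(name): name is "scene" or "top"; returns (picture, depth): 420x560x3 uint8, red, green, blue; 420x560 float32, mm along the optical axis (not along the pixel's ray), 0 where there is no reading.
- eyes.camera_params(name): a dict with "fx", "fy", "cx", "cy" (pixels), "origin" and "attitude" of the camera in the world. Camera axes: x right, y down, z forward; pixel columns grow to the right and rows downward; lengths in mm; the calibration is good to about 2 mm. A picture is of the moment at which its call begins. camera_params takes no time and is no camera call.
- finish_job(): hands the job in, once; it reports no verdict.
The state is a dict: "t": time; "qpos": joint angles; "qvel": joint speeds; "effort": joint torques, N m; "tool_pos": TCP position; "ee_rot": TCP orientation; "wrist_force": force on the tool from outside, world axes, zero at the start; "wrist_torque": the same for the moment, N m; "gripper_width": finger opening in mm.
Only numpy, scipy, OpenCV 4.12 (cv2) and the standard library are available. Lean on these libraries where they do the work, as an engineer would, in place of code of your own. Each camera call takes 0.05 s, during which the arm holds its last target.

## Task

Fit the white filter cartridge with the blue handle bar into the round metal neck of the solder fume extractor: feel for the slots with its two lugs, press it in gently against the spring, turn it clockwise until it locks, and let go so that it stays held down, upright, in the neck. The neck may be swivelled to either side on its housing, and the collar cracks if it is pushed or twisted hard. Leave everything else on the bench where it is.

Things in the scene. Friction and masses are not known exactly. Their poses are not given: they have to be found in the camera images.
- filter: Loose filter cartridge, about 0.2 kg, standing on the bench. Origin: centre of its underside, z up its axis. Grey spigot 48 mm in diameter, z 0 to 25 mm, its foot bevelled 3 mm; above it a white ribbed drum 68 mm in diameter, z 25 to 55 mm; on top the blue handle bar. Half a turn makes no difference.
- filter_bar (a point): Centre of the blue handle bar, the place to grasp, 71 mm above the cartridge's underside. The bar is 56 mm long (cartridge's x), 16 mm thick (y) and 32 mm high (z 55 to 87 mm); beside it is the flat top of the drum.
- filter_lug (a point): Outer end of one of two equal lugs on the spigot, at the cartridge's +x and -x, so below the ends of the bar. Each is 10 mm wide, reaches 31 mm from the axis, and is 5 mm thick (6 to 11 mm above the underside; point at 8.5 mm).
- extractor: Fume extractor, fixed: white box 160 x 160 mm, 70 mm high; origin at the centre of its underside, x to its back. On top, on the same axis, an aluminium neck 78 mm in diameter, 30 mm high, swivelled about the axis by up to 23 degrees either way (not measured, differs each time) and stiff there. The cartridge must load it with under 60 N, all contacts added up.
- neck_mouth (a point): Centre of the neck's open top, level with its rim, 100 mm above the bench; axes as the extractor's. Bore 51 mm. Two slots 14 mm wide pass the lugs through the flange; with no swivel they lie at +x and -x. Blue marks on the rim show the slots, red marks the lugs' locked places. Out of line, the lugs rest on the flange with the cartridge's underside 6 mm below this point.
- plunger_top (a point): Centre of the sprung plunger in the neck at its rest height, 10 mm below the mouth (fixed point). With the lugs in the slots the underside meets the plunger here: 3.5 N, then 350 N per m more, damped. The stroke ends firmly, drum on rim, with the underside 25 mm below the mouth (about 9 N). If not locked, the spring lifts the cartridge back to here or higher.
- lock_level (a point): Point on the neck's axis, 16 mm below the mouth: where the underside stays once locked. Pressed 21 to 25 mm below the mouth, the cartridge turns clockwise only (seen from above), to end stops about 56 degrees from the slots. Let up at 44 to 56 degrees, the spring lifts the lugs 5 mm into recesses, which hold them; the recesses leave about 6 degrees of play either way.
- marker: Bystander: a black marker pen with white cap, 120 mm long, 16 mm thick, lying along its x.
- board_pcb: Bystander: a green circuit board, 60 x 90 mm, lying flat.
- spool: Bystander: a solder spool lying flat, 60 mm in diameter, 26 mm high.
- flux: Bystander: a small amber bottle with a red cap, 40 mm in diameter, 90 mm high.
- tin: Bystander: a black tip-cleaner tin with brass wool, 64 mm in diameter, 50 mm high.
- driver: Bystander: a blue screwdriver, 170 mm long, lying along its x.
- cup: Bystander: a white cup, 72 mm in diameter, 90 mm high.
Not all that is in view belongs to the job. What is shaped like the filter but green is not meant.

How it is judged (in metres and radians):
On the way, in this order (a step that is already met when the one before it is completed fails the run):
1. the cartridge is lifted off the bench (height (world z) of filter above 0.04 m), for 0.1 s.
2. the lugs are pressed through the slots, below the flange (z of filter in the frame of neck_mouth below -0.0195 m and horizontal distance between filter and neck_mouth below 0.005 m and angle between filter's own z axis and vertical below 0.12 rad), for 0.1 s.
At the end, for the whole second after the job is handed in: The cartridge sits locked in the neck, released and at rest: its underside 13.5 to 18.5 mm below the neck's mouth (16 mm when the lugs are in the locking recesses), within 5 mm of the neck's axis and upright within 0.1 rad (z of filter in the frame of neck_mouth between -0.0185 and -0.0135 m and horizontal distance between filter and neck_mouth below 0.005 m and angle between filter's own z axis and vertical below 0.1 rad and linear speed of filter below 0.02 m/s); the robot touches nothing.
It fails at once if the cartridge is pushed or twisted against the neck with more than 60 N (the spring's own snap into the locking recesses does not count) (contact force between filter and extractor above 60 N and (z of filter in the frame of neck_mouth below -0.0185 m or z of filter in the frame of neck_mouth above -0.0135 m)).
It fails at once if the cartridge is tipped over (angle between filter's own z axis and vertical above 0.6 rad).
It fails at once if a bystander is moved by more than 25 mm (distance of any of marker, board_pcb, spool, flux, tin, driver, cup from where it was at the start of the episode above 0.025 m).
It also fails if it takes over 72 s, if anything falls off the work surface, if the arm or the gripper's body presses on something with over 40 N, if the wrist force passes 120 N, or if a joint passes its speed limit or range.

## Working session

There is one attempt and no reset: what is moved stays moved. The work goes in short steps, Python scripts to look and compute and a tool call to move; the robot and the scene stay as the last step left them, time stands still between calls to the robot, and variables do not carry over. Pictures are saved under pics/ and viewed, and the job is handed in when it is done.

Besides the shell and the picture viewer there is one more tool, called after "Call:" by a JSON object that holds its "fn" and its "kwargs", one argument or row to a line. arm_command: Moves the arm, as the interface text tells. Its arguments: {"type":"object","properties":{"plan":{"type":"array","items":{"type":"array"}},"squeeze":{"type":"number"}},"required":["plan"]}

```bash
mkdir -p pics; cat > h.py <<'E'
import numpy as np, cv2
from workcell import read_state, eyes, finish_job
def snap(name,tag):
    p,d=eyes.camera(name); np.savez(f'pics/{tag}.npz',p=p,d=d); cv2.imwrite(f'pics/{tag}.png',cv2.cvtColor(p,cv2.COLOR_RGB2BGR)); return p,d
def load(tag):
    z=np.load(f'pics/{tag}.npz'); return z['p'],z['d']
E
python3 - <<'E'
from h import *
for n in('scene','top'):
    snap(n,n+'0'); print(eyes.camera_params(n))
print(read_state())
E
```

```text
{'fx': 394.04580812262554, 'fy': 394.04580812262554, 'cx': 277.55119857961125, 'cy': 205.42947229858504, 'origin': array([1277.80837496,  423.61301899,  731.20768272]), 'attitude': array([-0.21478215,  0.43363295,  0.78289424, -0.39103414])}
{'fx': 426.2174859828273, 'fy': 426.2174859828273, 'cx': 277.81407653569954, 'cy': 206.87475237666933, 'origin': array([ 509.29477426,   -8.20405946, 1144.0430676 ]), 'attitude': array([ 0.02875456, -0.69764924,  0.71555414, -0.02099963])}
{'t': 0.1, 'qpos': array([ 9.01747286e-01,  1.81503667e-01,  1.60790963e+00,  2.58396076e-05,
        1.35377858e+00, -2.06297680e-01]), 'qvel': array([ 0.00099343, -0.00264432, -0.00402902,  0.00178021,  0.00330173,
        0.00014802]), 'effort': array([ 1.70101421e-04, -4.45877695e+01, -3.52240205e+01, -3.74502042e-04,
        4.19785050e-03,  2.07309830e-05]), 'tool_pos': array([256.35096104, 514.14389657, 230.4526873 ]), 'ee_rot': array([-0.60115087,  0.60151944,  0.37148114, -0.37255036]), 'wrist_force': array([ 0.25687994, -0.54642731, -0.2815872 ]), 'wrist_torque': array([ 0.05694196, -0.01282726,  0.01953512]), 'gripper_width': 85.47984674199812}
```

View pics/scene0.png

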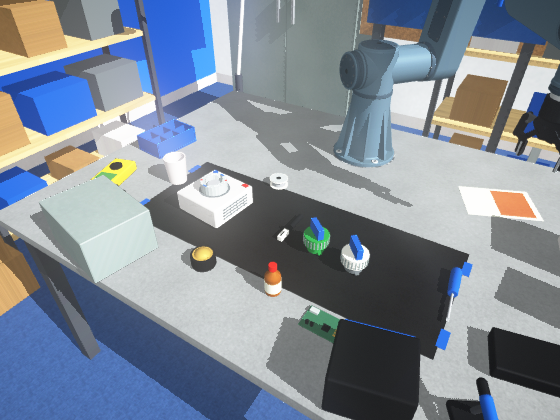

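View pics/top0.png

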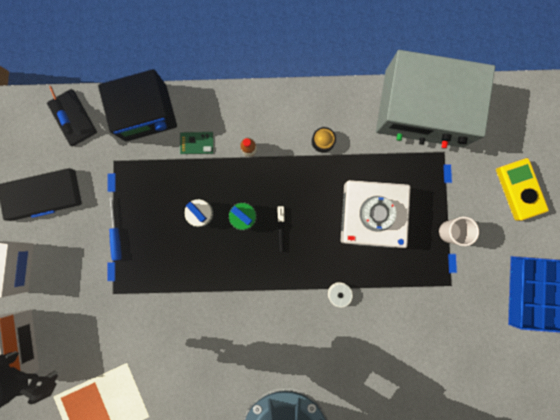

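The top view (+x up, +y left) has two candidates. At (198,213) is a white drum with a blue bar, and at (242,216) a green drum with a blue bar. The white one fits the description. The extractor neck is at (379,213). I'll confirm in enlarged crops.

```bash
python3 - <<'E'
from h import *
p,d=load('top0'); p=p[:,:,::-1]
a=cv2.resize(p[185:245,165:265],None,fx=4,fy=4,interpolation=cv2.INTER_CUBIC)
b=cv2.resize(p[175:250,335:415],None,fx=5,fy=5,interpolation=cv2.INTER_CUBIC)
c=np.zeros((375,800,3),np.uint8); c[:240,:400]=a; c[:375,400:]=b
cv2.imwrite('pics/crop0.png',c)
p,d=load('scene0'); p=p[:,:,::-1]
a=cv2.resize(p[210:280,290:380],None,fx=4,fy=4,interpolation=cv2.INTER_CUBIC)
b=cv2.resize(p[160:230,170:260],None,fx=4,fy=4,interpolation=cv2.INTER_CUBIC)
cv2.imwrite('pics/crop1.png',np.hstack([a,b]))
E
```

```text
(no output)
```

View pics/crop0.png

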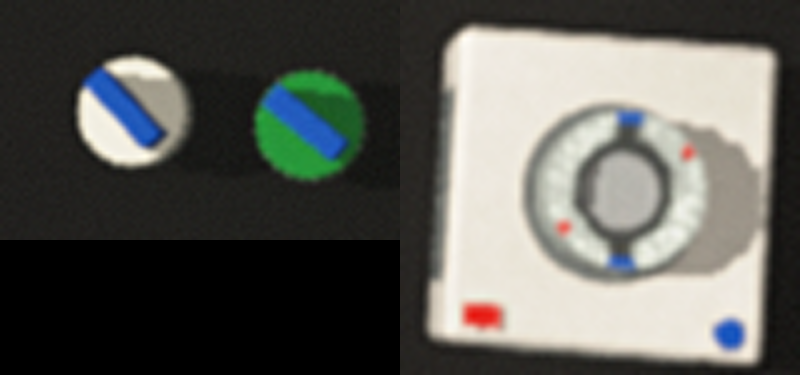

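View pics/crop1.png

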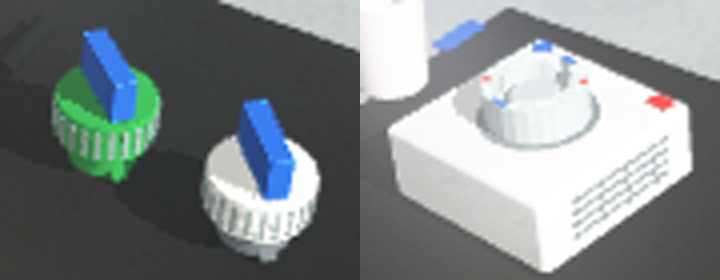

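The crops confirm it: the white drum at crop (133,110) has the blue bar on top, and the green one is the decoy. On the neck, the blue slot marks are at crop (630,118) and (620,262), and the red marks at (688,153) and (563,228). Next I'll measure both.

```bash
cat >> h.py <<'E'
from scipy.spatial.transform import Rotation as R
def RT(n):
    c=eyes.camera_params(n); q=c['attitude']; return c,R.from_quat([q[1],q[2],q[3],q[0]]).as_matrix(),c['origin']
def cloud(n,d):
    c,M,o=RT(n); v,u=np.mgrid[:d.shape[0],:d.shape[1]]
    P=np.stack([(u-c['cx'])/c['fx']*d,(v-c['cy'])/c['fy']*d,d],-1)
    return P@M.T+o
def ray(n,u,v,z):
    c,M,o=RT(n); r=M@np.array([(u-c['cx'])/c['fx'],(v-c['cy'])/c['fy'],1]); return o+r*(z-o[2])/r[2]
def tri(u1,v1,u2,v2,n1='top',n2='scene'):
    A=np.zeros((3,3));b=np.zeros(3)
    L=[]
    for n,u,v in((n1,u1,v1),(n2,u2,v2)):
        c,M,o=RT(n); r=M@np.array([(u-c['cx'])/c['fx'],(v-c['cy'])/c['fy'],1]); r/=np.linalg.norm(r)
        Q=np.eye(3)-np.outer(r,r);A+=Q;b+=Q@o;L.append((Q,o))
    x=np.linalg.solve(A,b); return x,[np.linalg.norm(Q@(x-o)) for Q,o in L]
def hsv(p): return cv2.cvtColor(p,cv2.COLOR_RGB2HSV)
def blue(p):
    h=hsv(p); return (abs(h[...,0].astype(int)-110)<15)&(h[...,1]>130)&(h[...,2]>60)
def red(p):
    h=hsv(p); return ((h[...,0]<8)|(h[...,0]>172))&(h[...,1]>110)&(h[...,2]>100)
E
python3 - <<'E'
from h import *
boxes={'top':{'bar':(180,196,220,232),'neck':(355,185,405,245)},'scene':{'bar':(335,230,375,275),'neck':(195,168,235,205)}}
for n in boxes:
    p,d=load(n+'0'); C=cloud(n,d)
    for k,(x0,y0,x1,y1) in boxes[n].items():
        w=np.zeros(d.shape,bool); w[y0:y1,x0:x1]=1
        for nm,m in(('blue',blue(p)),('red',red(p))):
            k2,l,s,c=cv2.connectedComponentsWithStats((m&w).astype(np.uint8))
            for i in range(1,k2):
                if s[i,4]<3: continue
                Q=C[l==i]; print(n,k,nm,s[i,4],c[i].round(1),'zmed',np.median(Q[:,2]).round(1),'ray@100',ray(n,*c[i],100).round(1)[:2])
                if k=='bar' and s[i,4]>30:
                    zt=np.percentile(Q[:,2],90)
                    T=Q[Q[:,2]>zt-6]; r=cv2.minAreaRect(T[:,:2].astype(np.float32))
                    ang=np.linalg.svd(T[:,:2]-T[:,:2].mean(0))[2][0]
                    print('  top',zt.round(1),len(T),T.mean(0).round(1),np.degrees(np.arctan2(ang[1],ang[0])).round(1),r)
        # rim / drum
    x0,y0,x1,y1=boxes[n]['neck']; Q=C[y0:y1,x0:x1].reshape(-1,3)
    print('z hist',np.histogram(Q[:,2],bins=range(60,115,4)))
    T=Q[abs(Q[:,2]-100)<5]; print('rim',len(T),T.mean(0).round(1),cv2.minEnclosingCircle(T[:,:2].astype(np.float32)))
E
```

```text
top bar blue 138 [195.3 211.1] zmed 86.1 ray@100 [577.8 205.4]
  top 88.7 122 [578.8 208.5  86.4] -138.7 ((578.8709106445312, 208.58328247070312), (55.481014251708984, 13.53484058380127), 41.25053405761719)
top neck blue 7 [380.7 198.4] zmed 97.1 ray@100 [ 597.3 -250.4]
top neck blue 7 [378.7 226.6] zmed 100.4 ray@100 [ 528.5 -242.7]
top neck blue 18 [400.4 241.3] zmed 72.9 ray@100 [ 491.3 -293.8]
top neck red 3 [392.3 205.3] zmed 100.0 ray@100 [ 579.6 -278.1]
z hist (array([  11,  342, 1525,  386,   22,   18,   41,  151,   58,  220,  201,
          3,    0]), array([ 60,  64,  68,  72,  76,  80,  84,  88,  92,  96, 100, 104, 108,
       112]))
rim 437 [ 563.5 -246.1   99.8] ((563.1305541992188, -245.508544921875), 39.52717590332031)
scene bar blue 238 [356.1 246.9] zmed 83.4 ray@100 [608.7 217.8]
  top 88.4 124 [588.3 211.2  92.3] 18.4 ((913.30908203125, 319.95623779296875), (757.1171264648438, 34.52085876464844), 18.485363006591797)
scene neck blue 6 [215.8 171. ] zmed 74.2 ray@100 [ 521.8 -272.6]
z hist (array([  8,  23, 457, 198,  36,  31,  51,  92,  66,  71, 158,   4,   0]), array([ 60,  64,  68,  72,  76,  80,  84,  88,  92,  96, 100, 104, 108,
       112]))
rim 243 [ 567.3 -244.7  100.5] ((567.4708251953125, -248.8383026123047), 41.8460578918457)
```

```bash
python3 - <<'E'
from h import *
# soft weights for marks in top
def soft(p,box,kind):
    x0,y0,x1,y1=box; q=p[y0:y1,x0:x1].astype(float)
    w=(q[...,2]-np.maximum(q[...,0],q[...,1]*1.0)) if kind=='b' else q[...,0]-np.maximum(q[...,1],q[...,2])
    w=np.clip(w-25,0,None); v,u=np.mgrid[y0:y1,x0:x1]; return (u*w).sum()/w.sum(),(v*w).sum()/w.sum()
p,d=load('top0')
pts=[]
for nm,b,k in(('B1',(375,194,388,202),'b'),('B2',(373,222,385,231),'b'),('R1',(388,201,397,209),'r'),('R2',(363,216,373,224),'r')):
    c=soft(p,b,k); P=ray('top',*c,100); pts.append(P); print(nm,np.round(c,2),P.round(1))
for a,b in((0,1),(2,3)):
    e=pts[a]-pts[b]; print('mid',((pts[a]+pts[b])/2).round(1),np.degrees(np.arctan2(e[1],e[0])).round(1),np.linalg.norm(e).round(1))
# drum
h=hsv(p); m=np.zeros(d.shape,np.uint8); m[195:232,180:217]=((p[195:232,180:217].max(2)>90))
cs=max(cv2.findContours(m,cv2.RETR_EXTERNAL,cv2.CHAIN_APPROX_NONE)[0],key=len)
Q=np.array([ray('top',*c[0],55)[:2] for c in cs],np.float32); print('drum',cv2.minEnclosingCircle(Q),cv2.fitEllipse(Q))
# bar rect in scene, top plane by rays z=87; use brightness to isolate top
p,d=load('scene0'); C=cloud('scene',d); m=blue(p); w=np.zeros_like(m); w[230:275,335:375]=1
T=C[m&w]; T=T[(T[:,2]>80)&(T[:,2]<95)&(np.hypot(T[:,0]-579,T[:,1]-208)<40)]; print(len(T),T.mean(0),cv2.minAreaRect(T[:,:2].astype(np.float32)))
c,M,o=RT('top'); 
E
python3 - <<'E'
from h import *
p,d=load('scene0');q=p[:,:,::-1]
cv2.imwrite('pics/c2.png',cv2.resize(q[225:280,325:385],None,fx=10,fy=10,interpolation=cv2.INTER_CUBIC))
p,d=load('top0');q=p[:,:,::-1]
cv2.imwrite('pics/c3.png',cv2.resize(q[190:236,175:221],None,fx=12,fy=12,interpolation=cv2.INTER_CUBIC))
E
```

```text
B1 [380.58 198.13] [ 598.  -250.1  100. ]
B2 [378.81 226.96] [ 527.6 -242.9  100. ]
R1 [392.16 205.04] [ 580.3 -277.7  100. ]
R2 [367.29 220.01] [ 545.2 -215.5  100. ]
mid [ 562.8 -246.5  100. ] -5.9 70.8
mid [ 562.8 -246.6  100. ] -60.6 71.4
drum ((577.2518310546875, 209.11109924316406), 36.05857849121094) ((577.1444702148438, 209.0818634033203), (69.78201293945312, 69.97091674804688), 149.85218811035156)
135 [583.4926653  209.84449124  86.597802  ] ((581.67626953125, 209.33287048339844), (58.06624221801758, 16.080610275268555), 40.70639419555664)
```

View pics/c2.png

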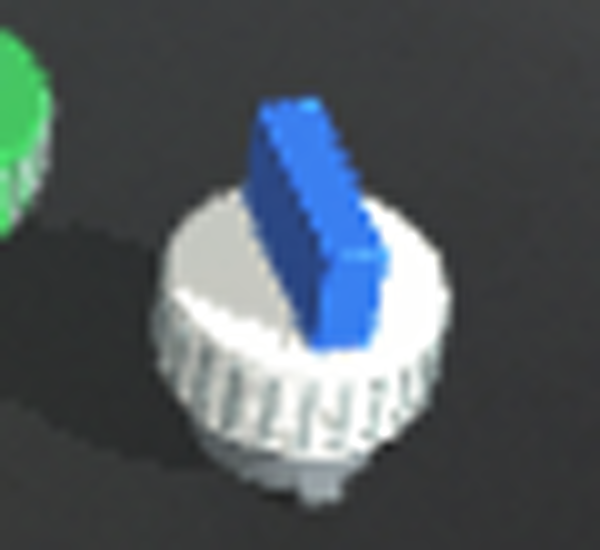

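View pics/c3.png

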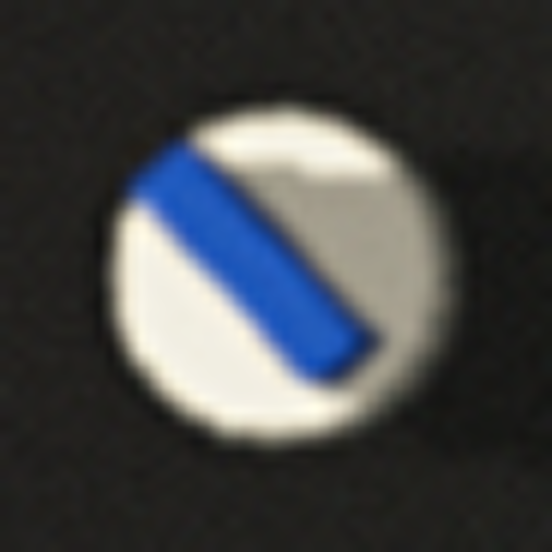

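```bash
python3 - <<'E'
from h import *
print(tri(195.7,211.6,357,242.3))
# corner-wise triangulation of bar ends
print(tri(175+156/12-.5,190+166/12-.5,325+29.2-.5,225+10-.5), tri(175+342/12-.5,190+362/12-.5,325+35.7-.5,225+25.5-.5))
# neck rim centre in scene: triangulate marks
p,d=load('scene0')
cv2.imwrite('pics/c4.png',cv2.resize(p[160:210,185:245,::-1],None,fx=12,fy=12,interpolation=cv2.INTER_CUBIC))
s=read_state(); q=s['ee_rot']; M=R.from_quat([q[1],q[2],q[3],q[0]]).as_matrix(); print(M.round(3)); print('jaw yaw',np.degrees(np.arctan2(M[1,0],M[0,0])))
E
```

```text
(array([577.30005035, 208.06860045,  85.29775135]), [np.float64(0.5845585706622839), np.float64(0.5845585706623476)])
(array([598.12002616, 211.69382085, 128.02455333]), [np.float64(7.1424374808925855), np.float64(7.142437480892651)]) (array([555.78365818, 205.21412127,  40.88771273]), [np.float64(7.937345569705235), np.float64(7.937345569705214)])
[[ 0.446 -0.001 -0.895]
 [ 0.895 -0.001  0.446]
 [-0.002 -1.     0.   ]]
jaw yaw 63.48599585367973
```

View pics/c4.png

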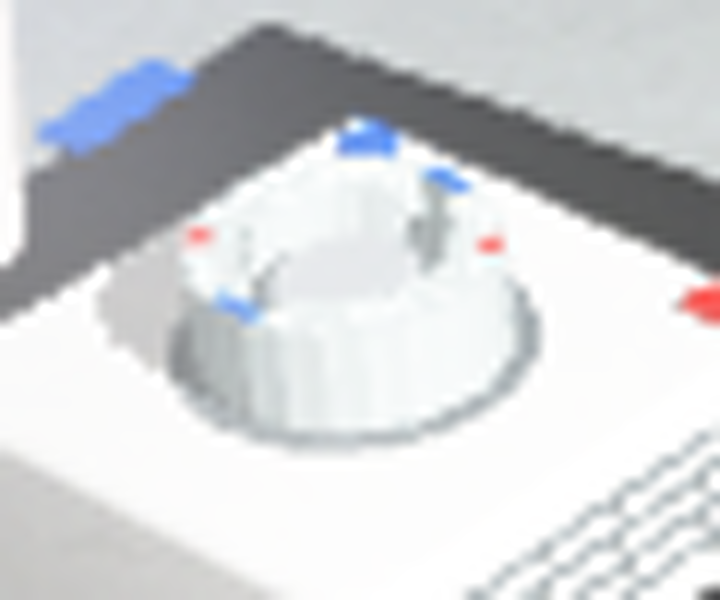

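```bash
python3 - <<'E'
from h import *
for a in(((380.58,198.13),(204.25,185.1)),((378.81,226.96),(221.75,174.5)),((379.7,212.5),(213,179.8))): print(tri(*a[0],*a[1]))
E
```

```text
(array([ 598.60276704, -250.91094364,  100.40970111]), [np.float64(1.018860066198497), np.float64(1.0188600661987175)])
(array([ 528.10183617, -243.6085852 ,  100.52557302]), [np.float64(0.9854220986719526), np.float64(0.9854220986720568)])
(array([ 563.51877502, -247.53654829,  100.07159214]), [np.float64(1.212947971600788), np.float64(1.2129479716009184)])
```

Call:
{"fn": "arm_command", "kwargs": {
  "plan": [
    [[32.2, -30.6, -8.0], [0, 0, 1.182], 5.0],
    [[32.2, -30.6, -8.0], [0, 0, 1.182], 5.0],
    [[32.2, -30.6, -8.0], [0, 0, 1.182], 5.0],
    [[32.2, -30.6, -8.0], [0, 0, 1.182], 5.0],
    [[32.2, -30.6, -8.0], [0, 0, 1.182], 5.0],
    [[32.2, -30.6, -8.0], [0, 0, 1.182], 5.0],
    [[32.2, -30.6, -8.0], [0, 0, 1.182], 5.0],
    [[32.2, -30.6, -8.0], [0, 0, 1.182], 5.0]
  ]
}}

```text
t: 0.77
tool_pos: [477.7, 303.9, 175.5]
ee_rot: [0.37, -0.37, -0.602, 0.603]
wrist_force: [0.9, 1.6, -0.3]
gripper_width: 50.2
```

Call:
{"fn": "arm_command", "kwargs": {
  "plan": [
    [[10.03, -9.54, -2.5], [0, 0, 0.25], 5.0],
    [[10.03, -9.54, -2.5], [0, 0, 0.25], 5.0],
    [[10.03, -9.54, -2.5], [0, 0, 0.25], 5.0],
    [[10.03, -9.54, -2.5], [0, 0, 0.25], 5.0],
    [[10.03, -9.54, -2.5], [0, 0, 0.25], 5.0],
    [[10.03, -9.54, -2.5], [0, 0, 0.25], 5.0]
  ]
}}

```text
t: 1.27
tool_pos: [577.9, 207.5, 149.4]
ee_rot: [0.293, -0.293, -0.643, 0.644]
wrist_force: [-0.9, 0.8, 0.4]
gripper_width: 49.9
```

```bash
cat >> h.py <<'E'
def st():
    s=read_state(); q=s['ee_rot']; M=R.from_quat([q[1],q[2],q[3],q[0]]).as_matrix()
    print('t',s['t'],'tcp',s['tool_pos'].round(1),'yaw',np.degrees(np.arctan2(M[1,0],M[0,0])).round(2),'ydir',M[:,1].round(4),'F',s['wrist_force'].round(1),'T',s['wrist_torque'].round(2),'w',s['gripper_width'].round(1),'q6',s['qpos'][5].round(3)); return s,M
E
python3 - <<'E'
from h import *
st(); snap('scene','s1')
E
```

```text
Traceback (most recent call last):
  File "h.py", line 30, in st
    print('t',s['t'],'tcp',s['tool_pos'].round(1),'yaw',np.degrees(np.arctan2(M[1,0],M[0,0])).round(2),'ydir',M[:,1].round(4),'F',s['wrist_force'].round(1),'T',s['wrist_torque'].round(2),'w',s['gripper_width'].round(1),'q6',s['qpos'][5].round(3)); return s,M
                                                                                                                                                                                               ^^^^^^^^^^^^^^^^^^^^^^^^
AttributeError: 'float' object has no attribute 'round'
```

```bash
sed -i "s/s\['gripper_width'\].round(1)/round(s['gripper_width'],1)/" h.py
python3 - <<'E'
from h import *
st(); p,d=snap('scene','s1'); cv2.imwrite('pics/s1c.png',cv2.resize(p[170:290,290:430,::-1],None,fx=5,fy=5))
E
```

```text
t 1.2667 tcp [577.9 207.5 149.4] yaw 131.04 ydir [-0.0018 -0.0013 -1.    ] F [-0.9  0.8  0.4] T [-0.03  0.    0.01] w 49.9 q6 -2.135
```

View pics/s1c.png

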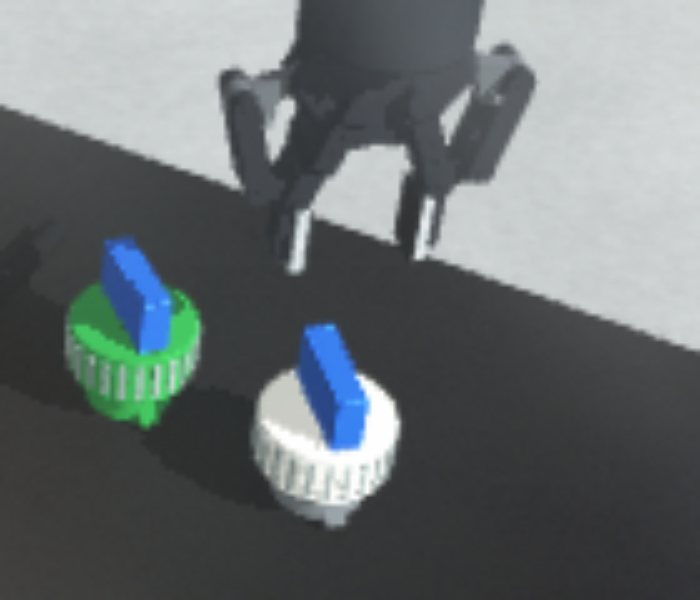

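The crop shows the open fingers at (295,240) and (430,230), straddling the white cartridge's bar at (335,385), with the jaws across the bar. Now descending.

Call:
{"fn": "arm_command", "kwargs": {
  "plan": [
    [[0.0, 0.08, -3.5], [0, 0, 0], 5.0],
    [[0.0, 0.08, -6.0], [0, 0, 0], 5.0],
    [[0.0, 0.08, -8.0], [0, 0, 0], 5.0],
    [[0.0, 0.08, -8.9], [0, 0, 0], 5.0],
    [[0.0, 0.08, -8.9], [0, 0, 0], 5.0]
  ],
  "squeeze": 50
}}

```text
t: 1.73
tool_pos: [574.5, 210.3, 58.5]
ee_rot: [0.294, -0.29, -0.643, 0.645]
wrist_force: [-0.6, 0.7, 0.3]
gripper_width: 50.1
```

Call:
{"fn": "arm_command", "kwargs": {
  "plan": [
    [[0, 0, 0], [0, 0, 0], 1.2],
    [[0, 0, 0], [0, 0, 0], 1.2],
    [[0, 0, 0], [0, 0, 0], 1.2],
    [[0, 0, 0], [0, 0, 0], 1.2],
    [[0, 0, 0], [0, 0, 0], 1.2],
    [[0, 0, 0], [0, 0, 0], 1.2]
  ]
}}

```text
t: 2.23
tool_pos: [575.3, 210.5, 59.8]
ee_rot: [0.293, -0.291, -0.643, 0.645]
wrist_force: [-1.0, -0.3, 5.7]
gripper_width: 14.8
```

```bash
python3 - <<'E'
from h import *
st(); p,d=snap('scene','s2'); cv2.imwrite('pics/s2c.png',cv2.resize(p[170:290,290:430,::-1],None,fx=5,fy=5)); st()
E
```

```text
t 2.2333 tcp [575.3 210.5  59.8] yaw 131.23 ydir [-0.0043 -0.0011 -1.    ] F [-1.  -0.3  5.7] T [ 0.21  0.16 -0.01] w 14.8 q6 -2.133
t 2.2833 tcp [575.3 210.5  59.8] yaw 131.23 ydir [-0.0045 -0.0011 -1.    ] F [-0.5 -0.2  6.2] T [ 0.13  0.27 -0.01] w 15.2 q6 -2.133
```

View pics/s2c.png

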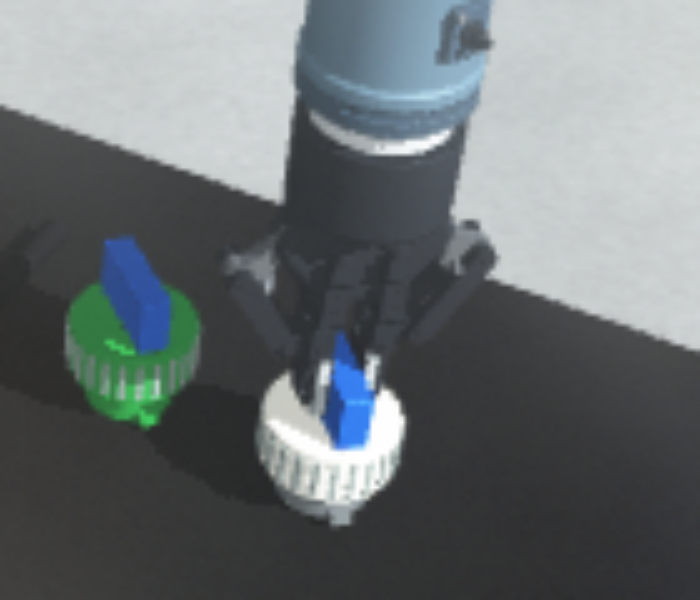

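The crop shows both fingers closed on the blue bar at (350,395), and the width reads 15 mm. Lifting now.

Call:
{"fn": "arm_command", "kwargs": {
  "plan": [
    [[0, 0, 0.5], [0, 0, 0], 1.0],
    [[0, 0, 2], [0, 0, 0], 1.0],
    [[0, 0, 5], [0, 0, 0], 1.0],
    [[0, 0, 8], [0, 0, 0], 1.0],
    [[0, 0, 11], [0, 0, 0], 1.0],
    [[0, 0, 13], [0, 0, 0], 1.0],
    [[0, 0, 13], [0, 0, 0], 1.0],
    [[0, 0, 13], [0, 0, 0], 1.0]
  ],
  "squeeze": 60
}}

```text
t: 2.95
tool_pos: [576.0, 210.5, 190.9]
ee_rot: [0.292, -0.292, -0.643, 0.645]
wrist_force: [-1.1, -0.4, -2.1]
gripper_width: 14.9
```

```bash
python3 - <<'E'
from h import *
st()
E
```

```text
t 2.95 tcp [576.  210.5 190.9] yaw 131.22 ydir [-1.9e-03 -8.0e-04 -1.0e+00] F [-1.1 -0.4 -2.1] T [-0.    0.04 -0.05] w 14.9 q6 -2.133
```

Call:
{"fn": "arm_command", "kwargs": {
  "plan": [
    [[-1.28, -3, 0], [0, 0, -0.1], 1.0],
    [[-1.28, -7, 0], [0, 0, -0.2], 1.0],
    [[-1.28, -11, 0], [0, 0, -0.3], 1.0],
    [[-1.28, -15, 0], [0, 0, -0.4], 1.0],
    [[-1.28, -19, 0], [0, 0, -0.5], 1.0],
    [[-1.28, -23, 0], [0, 0, -0.6], 1.0],
    [[-1.28, -27, 0], [0, 0, -0.7], 1.0],
    [[-1.28, -31, 0], [0, 0, -0.8], 1.0]
  ]
}}

```text
t: 3.62
tool_pos: [561.3, -100.8, 188.2]
ee_rot: [0.523, -0.519, -0.477, 0.479]
wrist_force: [1.4, -0.4, -2.1]
gripper_width: 15.1
```

```bash
python3 - <<'E'
from h import *
s,M=st()
E
```

```text
t 3.6167 tcp [ 561.3 -100.8  188.2] yaw 85.1 ydir [-0.0058  0.0025 -1.    ] F [ 1.4 -0.4 -2.1] T [-0.01 -0.01 -0.01] w 15.1 q6 -1.871
```

Call:
{"fn": "arm_command", "kwargs": {
  "plan": [
    [[0.1, -3, 0.1], [0, 0, -0.01], 1.0],
    [[0.2, -7, 0.2], [0, 0, -0.017], 1.0],
    [[0.2, -10.5, 0.2], [0, 0, -0.017], 1.0],
    [[0.2, -13, 0.2], [0, 0, -0.017], 1.0],
    [[0.2, -14.3, 0.2], [0, 0, -0.017], 1.0],
    [[0.2, -14.6, 0.2], [0, 0, -0.017], 1.0],
    [[0.2, -14.6, 0.2], [0, 0, -0.017], 1.0],
    [[0.2, -14.6, 0.2], [0, 0, -0.017], 1.0]
  ]
}}

```text
t: 4.28
tool_pos: [562.9, -245.1, 189.1]
ee_rot: [0.528, -0.522, -0.473, 0.475]
wrist_force: [0.6, 0.2, -2.5]
gripper_width: 15.0
```

```bash
python3 - <<'E'
from h import *
s,M=st()
p,d=snap('scene','s3');p2,d2=snap('top','t3'); st()
a=cv2.resize(p[110:220,160:270,::-1],None,fx=5,fy=5,interpolation=cv2.INTER_CUBIC)
b=cv2.resize(p2[160:260,340:440,::-1],None,fx=2.4,fy=2.4,interpolation=cv2.INTER_CUBIC)
c=np.zeros((550,790,3),np.uint8); c[:,:550]=a;c[:240,550:]=b
cv2.imwrite('pics/s3c.png',c)
E
```

```text
t 4.2833 tcp [ 562.9 -245.1  189.1] yaw 84.17 ydir [-0.0075  0.0044 -1.    ] F [ 0.6  0.2 -2.5] T [-0.05 -0.03  0.02] w 15.0 q6 -2.072
t 4.3833 tcp [ 563.4 -244.9  189.8] yaw 84.23 ydir [-0.0064  0.0035 -1.    ] F [ 0.2 -0.3 -1.6] T [ 0.03  0.05 -0.02] w 14.9 q6 -2.073
```

View pics/s3c.png

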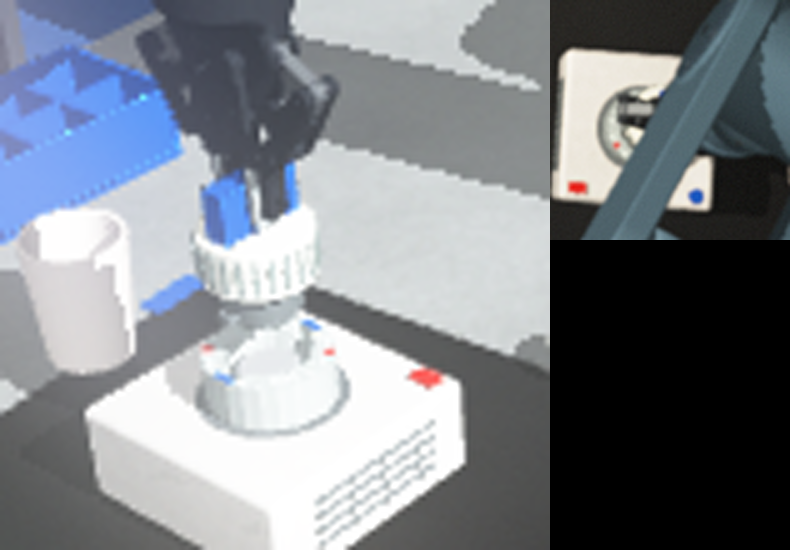

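The crop shows the cartridge held upright over the neck: drum at (258,250), spigot at (265,310), blue slot marks at (225,378) and (311,325). The top view is blocked by the arm. I'll compare the drum axis with the neck axis from the scene depth.

```bash
cat > rel.py <<'E'
from h import *
from scipy.optimize import least_squares
import sys
def circ(P,r,c0,fixr=True):
    f=lambda x: np.hypot(P[:,0]-x[0],P[:,1]-x[1])-r
    s=least_squares(f,c0,loss='soft_l1',f_scale=1.0); return s.x,np.median(abs(f(s.x)))
def run(tag,under,c0=(563,-247)):
    p,d=load(tag); C=cloud('scene',d); h=hsv(p)
    near=np.hypot(C[...,0]-c0[0],C[...,1]-c0[1])<48
    for nm,z0,z1,r in(('drum',under+29,under+51,34),('neck',75,97,39)):
        m=near&(C[...,2]>z0)&(C[...,2]<z1)&(np.hypot(C[...,0]-c0[0],C[...,1]-c0[1])>r-7)
        P=C[m]
        # keep camera-facing
        x,e=circ(P,r,c0); 
        k=abs(np.hypot(P[:,0]-x[0],P[:,1]-x[1])-r)<4
        x,e=circ(P[k],r,x); print(nm,k.sum(),len(P),x.round(2),'err',e.round(2))
    # drum top plane tilt & height
    m=(np.hypot(C[...,0]-c0[0],C[...,1]-c0[1])<30)&(abs(C[...,2]-(under+55))<5)&(h[...,1]<60)&(h[...,2]>150)
    if m.sum()>10: print('drum top',m.sum(),C[m].mean(0).round(1))
    # bar: pts on top face
    m=blue(p)&near&(C[...,2]>under+58)
    P=C[m]; print('bar',len(P),P.mean(0).round(1), 'z95',np.percentile(P[:,2],95).round(1))
if __name__=='__main__': run(sys.argv[1],float(sys.argv[2]))
E
python3 rel.py s3 130; python3 - <<'E'
from h import *
p,d=load('scene0'); C=cloud('scene',d)
from rel import circ
for nm,c0,z0,z1,r in(('drum',(578,208),29,51,34),('neck',(563,-247),75,97,39)):
    D=np.hypot(C[...,0]-c0[0],C[...,1]-c0[1]); P=C[(D<48)&(D>r-7)&(C[...,2]>z0)&(C[...,2]<z1)]
    x,e=circ(P,r,c0); k=abs(np.hypot(P[:,0]-x[0],P[:,1]-x[1])-r)<4; x,e=circ(P[k],r,x); print(nm,k.sum(),x,e)
E
```

```text
drum 172 176 [ 565.77 -245.78] err 1.09
neck 174 179 [ 564.98 -247.24] err 0.83
drum top 70 [ 566.2 -231.7  185.7]
bar 104 [ 580.  -246.3  240.5] z95 443.0
drum 184 [579.98914958 208.39377342] 0.8544468048725271
neck 171 [ 564.90154658 -247.19224393] 0.7077817128432784
```

Call:
{"fn": "arm_command", "kwargs": {
  "plan": [
    [[-0.08, -0.15, -0.8], [-0.003, -0.006, 0], 1.0],
    [[-0.08, -0.15, -1.6], [-0.003, -0.006, 0], 1.0],
    [[-0.08, -0.15, -2.3], [-0.003, -0.006, 0], 1.0],
    [[-0.08, -0.15, -2.6], [-0.003, -0.006, 0], 1.0],
    [[-0.08, -0.15, -2.7], [-0.003, -0.006, 0], 1.0],
    [[-0.08, -0.15, -2.7], [-0.003, -0.006, 0], 1.0],
    [[-0.08, -0.15, -2.7], [-0.003, -0.006, 0], 1.0]
  ]
}}

```text
t: 4.97
tool_pos: [562.7, -246.5, 162.9]
ee_rot: [0.525, -0.524, -0.474, 0.474]
wrist_force: [-0.3, -0.3, -2.4]
gripper_width: 15.0
```

```bash
cat > look.py <<'E'
from h import *
import sys,rel
s,M=st(); tag=sys.argv[1]; p,d=snap('scene',tag); s,M=st()
rel.run(tag,s['tool_pos'][2]-60)
cv2.imwrite(f'pics/{tag}c.png',cv2.resize(p[120:210,170:260,::-1],None,fx=6,fy=6,interpolation=cv2.INTER_CUBIC))
E
python3 look.py s4
```

```text
t 4.9667 tcp [ 562.7 -246.5  162.9] yaw 84.23 ydir [-3.e-04  3.e-04 -1.e+00] F [-0.3 -0.3 -2.4] T [ 0.01 -0.03 -0.02] w 15.0 q6 -2.076
t 5.0167 tcp [ 562.8 -246.6  163.1] yaw 84.23 ydir [-0.e+00  1.e-04 -1.e+00] F [-0.4  0.  -2.1] T [0.03 0.03 0.04] w 15.1 q6 -2.076
drum 159 166 [ 565.56 -247.85] err 0.97
neck 172 175 [ 564.74 -247.45] err 0.95
drum top 67 [ 564.6 -230.9  159.4]
bar 91 [ 578.  -244.9  201.5] z95 414.8
```

View pics/s4c.png

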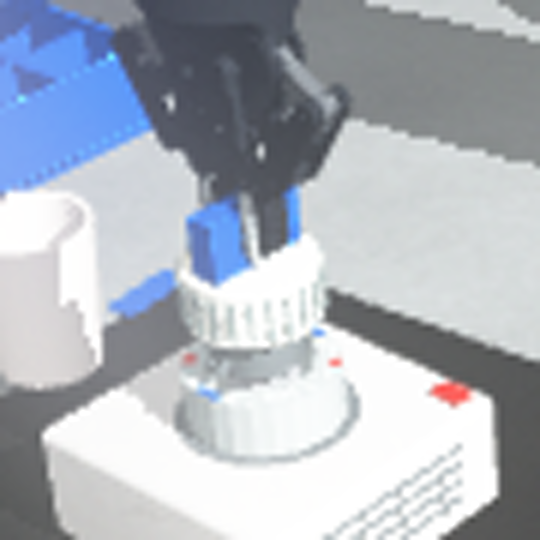

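The crop shows the spigot just above the bore at (262,365), concentric with the rim to within about 1 mm. Continuing down slowly.

Call:
{"fn": "arm_command", "kwargs": {
  "plan": [
    [[-0.04, 0.02, -0.2], [0, 0, 0], 1.0],
    [[-0.04, 0.02, -0.4], [0, 0, 0], 1.0],
    [[-0.04, 0.02, -0.6], [0, 0, 0], 1.0],
    [[-0.04, 0.02, -0.75], [0, 0, 0], 1.0],
    [[-0.04, 0.02, -0.75], [0, 0, 0], 1.0]
  ]
}}

```text
t: 5.43
tool_pos: [562.1, -246.3, 155.1]
ee_rot: [0.525, -0.524, -0.474, 0.474]
wrist_force: [-0.5, 1.0, -1.3]
gripper_width: 14.9
```

```bash
python3 -c "
from h import *
st()"
```

```text
t 5.4333 tcp [ 562.1 -246.3  155.1] yaw 84.23 ydir [-7.e-04  6.e-04 -1.e+00] F [-0.5  1.  -1.3] T [-0.01  0.08  0.02] w 14.9 q6 -2.076
```

Call:
{"fn": "arm_command", "kwargs": {
  "plan": [
    [[0, 0, -0.1], [0, 0, 0], 1.0],
    [[0, 0, -0.15], [0, 0, 0], 1.0],
    [[0, 0, -0.2], [0, 0, 0], 1.0],
    [[0, 0, -0.2], [0, 0, 0], 1.0]
  ]
}}

```text
t: 5.77
tool_pos: [562.1, -246.2, 153.0]
ee_rot: [0.525, -0.524, -0.474, 0.474]
wrist_force: [-0.1, -0.2, -1.4]
gripper_width: 15.1
```

Call:
{"fn": "arm_command", "kwargs": {
  "plan": [
    [[0, 0, -0.1], [0, 0, 0], 1.0],
    [[0, 0, -0.15], [0, 0, 0], 1.0],
    [[0, 0, -0.2], [0, 0, 0], 1.0],
    [[0, 0, -0.2], [0, 0, 0], 1.0]
  ]
}}

```text
t: 6.1
tool_pos: [562.0, -246.2, 150.8]
ee_rot: [0.525, -0.524, -0.474, 0.474]
wrist_force: [0.2, -0.5, -3.0]
gripper_width: 15.7
```

```bash
python3 -c "
from h import *
st()"
```

```text
t 6.1 tcp [ 562.  -246.2  150.8] yaw 84.22 ydir [-1.e-03  8.e-04 -1.e+00] F [ 0.2 -0.5 -3. ] T [ 0.01 -0.05  0.04] w 15.7 q6 -2.076
```

No reaction at the flange level, so the lugs are in the slots. Now gently onto the spring.

Call:
{"fn": "arm_command", "kwargs": {
  "plan": [
    [[0, 0, -0.1], [0, 0, 0], 1.0],
    [[0, 0, -0.2], [0, 0, 0], 1.0],
    [[0, 0, -0.3], [0, 0, 0], 1.0],
    [[0, 0, -0.4], [0, 0, 0], 1.0],
    [[0, 0, -0.4], [0, 0, 0], 1.0]
  ]
}}

```text
t: 6.52
tool_pos: [562.2, -246.3, 147.1]
ee_rot: [0.525, -0.524, -0.474, 0.474]
wrist_force: [-0.5, 0.2, 1.6]
gripper_width: 14.9
```

```bash
python3 look.py s5
```

```text
t 6.5167 tcp [ 562.2 -246.3  147.1] yaw 84.23 ydir [-5.e-04  5.e-04 -1.e+00] F [-0.5  0.2  1.6] T [0.19 0.07 0.06] w 14.9 q6 -2.076
t 6.5667 tcp [ 562.2 -246.3  147.1] yaw 84.22 ydir [-5.e-04  5.e-04 -1.e+00] F [-0.7  0.8  2.9] T [ 0.06  0.1  -0.03] w 14.7 q6 -2.076
drum 156 158 [ 564.76 -247.16] err 1.0
neck 166 169 [ 564.92 -247.22] err 0.88
drum top 73 [ 567.6 -233.1  143.7]
bar 78 [ 578.8 -244.6  181.9] z95 398.6
```

View pics/s5c.png

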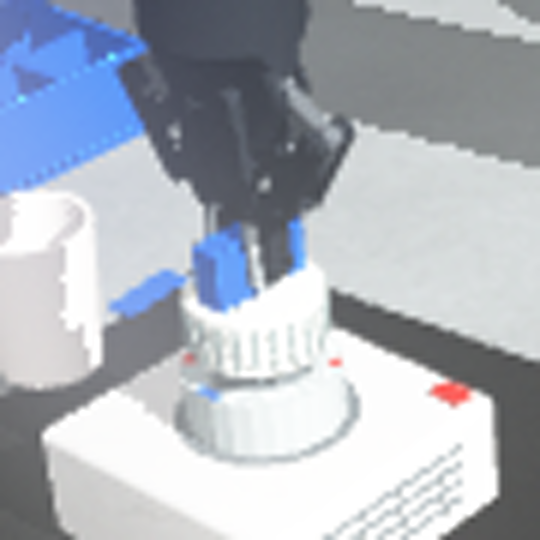

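The cartridge is concentric with the neck within 0.2 mm. The wrist force rose by about 4–5 N, which is the spring. Pressing on to about 23 mm depth.

Call:
{"fn": "arm_command", "kwargs": {
  "plan": [
    [[0, 0, -0.15], [0, 0, 0], 1.0],
    [[0, 0, -0.3], [0, 0, 0], 1.0],
    [[0, 0, -0.45], [0, 0, 0], 1.0],
    [[0, 0, -0.6], [0, 0, 0], 1.0],
    [[0, 0, -0.7], [0, 0, 0], 1.0],
    [[0, 0, -0.7], [0, 0, 0], 1.0]
  ]
}}

```text
t: 7.07
tool_pos: [562.2, -246.3, 140.1]
ee_rot: [0.525, -0.524, -0.474, 0.474]
wrist_force: [-0.7, 0.1, 4.9]
gripper_width: 15.1
```

Call:
{"fn": "arm_command", "kwargs": {
  "plan": [
    [[0, 0, -0.1], [0, 0, 0], 1.0],
    [[0, 0, -0.2], [0, 0, 0], 1.0],
    [[0, 0, -0.3], [0, 0, 0], 1.0],
    [[0, 0, -0.35], [0, 0, 0], 1.0],
    [[0, 0, -0.35], [0, 0, 0], 1.0]
  ]
}}

```text
t: 7.48
tool_pos: [562.3, -246.4, 136.8]
ee_rot: [0.525, -0.524, -0.474, 0.474]
wrist_force: [-1.2, 0.8, 5.9]
gripper_width: 15.0
```

```bash
python3 look.py s6
```

```text
t 7.4833 tcp [ 562.3 -246.4  136.8] yaw 84.22 ydir [-3.e-04  4.e-04 -1.e+00] F [-1.2  0.8  5.9] T [ 0.34  0.39 -0.05] w 15.0 q6 -2.076
t 7.5333 tcp [ 562.3 -246.4  136.8] yaw 84.22 ydir [-2.e-04  3.e-04 -1.e+00] F [-2.9  1.5  5.7] T [0.32 0.44 0.01] w 15.4 q6 -2.076
drum 154 155 [ 565.17 -247.24] err 0.86
neck 162 164 [ 564.87 -247.34] err 0.79
drum top 72 [ 565.8 -231.7  133.1]
bar 77 [ 578.6 -243.9  173.9] z95 399.6
```

View pics/s6c.png

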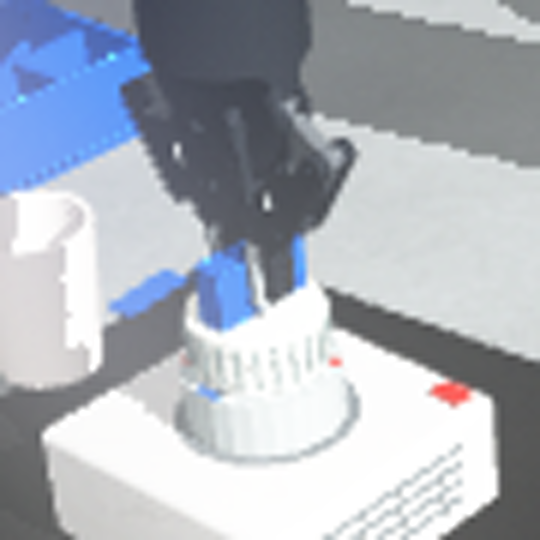

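The reaction is about 8 N, as expected at 23 mm depth. Turning clockwise in small steps while watching the forces.

Call:
{"fn": "arm_command", "kwargs": {
  "plan": [
    [[0, 0, 0], [0, 0, -0.05], 1.0],
    [[0, 0, 0], [0, 0, -0.1], 1.0],
    [[0, 0, 0], [0, 0, -0.15], 1.0],
    [[0, 0, 0], [0, 0, -0.15], 1.0]
  ]
}}

```text
t: 7.87
tool_pos: [562.5, -246.6, 137.3]
ee_rot: [-0.559, 0.559, 0.433, -0.433]
wrist_force: [-0.5, 0.9, 4.5]
gripper_width: 14.8
```

```bash
python3 -c "
from h import *
st()"
```

```text
t 7.8667 tcp [ 562.5 -246.6  137.3] yaw 75.48 ydir [ 4.e-04 -0.e+00 -1.e+00] F [-0.5  0.9  4.5] T [ 0.32  0.31 -0.06] w 14.8 q6 -1.924
```

Call:
{"fn": "arm_command", "kwargs": {
  "plan": [
    [[0, 0, -0.08], [0, 0, -0.05], 1.0],
    [[0, 0, -0.08], [0, 0, -0.1], 1.0],
    [[0, 0, -0.08], [0, 0, -0.15], 1.0],
    [[0, 0, -0.08], [0, 0, -0.2], 1.0],
    [[0, 0, -0.08], [0, 0, -0.25], 1.0],
    [[0, 0, -0.08], [0, 0, -0.25], 1.0]
  ]
}}

```text
t: 8.37
tool_pos: [562.9, -246.8, 137.0]
ee_rot: [-0.609, 0.61, 0.359, -0.359]
wrist_force: [-1.3, 0.2, 7.1]
gripper_width: 15.1
```

```bash
python3 look.py s7
```

```text
t 8.3667 tcp [ 562.9 -246.8  137. ] yaw 61.0 ydir [ 1.2e-03 -8.0e-04 -1.0e+00] F [-1.3  0.2  7.1] T [ 0.25  0.21 -0.01] w 15.1 q6 -1.671
t 8.4167 tcp [ 562.9 -246.8  137. ] yaw 61.12 ydir [ 1.3e-03 -8.0e-04 -1.0e+00] F [-0.9  1.3  6. ] T [ 0.29  0.29 -0.02] w 15.0 q6 -1.673
drum 157 159 [ 565.48 -248.2 ] err 0.95
neck 166 167 [ 565.08 -247.01] err 0.82
drum top 74 [ 569.7 -232.8  133.2]
bar 81 [ 571.4 -243.8  174.8] z95 402.1
```

View pics/s7c.png

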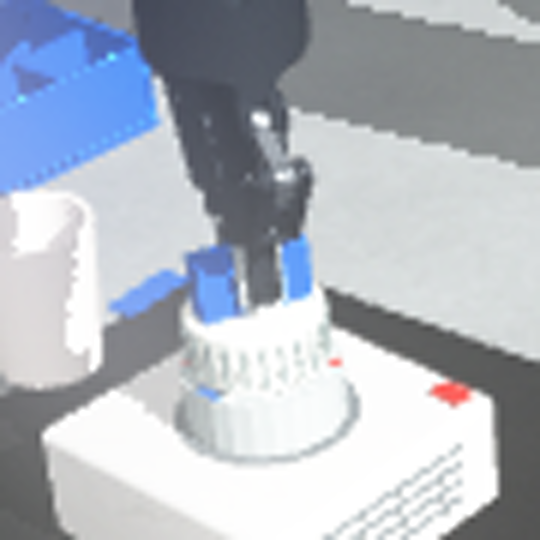

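The bar at (250,280) follows the jaws, at low force and almost no torque. Continuing.

Call:
{"fn": "arm_command", "kwargs": {
  "plan": [
    [[0, 0, -0.06], [0, 0, -0.05], 1.0],
    [[0, 0, -0.06], [0, 0, -0.1], 1.0],
    [[0, 0, -0.06], [0, 0, -0.15], 1.0],
    [[0, 0, -0.06], [0, 0, -0.2], 1.0],
    [[0, 0, -0.06], [0, 0, -0.25], 1.0],
    [[0, 0, -0.06], [0, 0, -0.25], 1.0]
  ]
}}

```text
t: 8.92
tool_pos: [563.2, -246.9, 136.8]
ee_rot: [-0.649, 0.65, 0.28, -0.28]
wrist_force: [-1.9, 0.8, 6.3]
gripper_width: 15.3
```

```bash
python3 -c "
from h import *
st()"
```

```text
t 8.9167 tcp [ 563.2 -246.9  136.8] yaw 46.64 ydir [ 0.0018 -0.0013 -1.    ] F [-1.9  0.8  6.3] T [0.31 0.24 0.03] w 15.3 q6 -1.42
```

Call:
{"fn": "arm_command", "kwargs": {
  "plan": [
    [[0, 0, -0.05], [0, 0, -0.05], 1.0],
    [[0, 0, -0.05], [0, 0, -0.1], 1.0],
    [[0, 0, -0.05], [0, 0, -0.15], 1.0],
    [[0, 0, -0.05], [0, 0, -0.2], 1.0],
    [[0, 0, -0.05], [0, 0, -0.23], 1.0],
    [[0, 0, -0.05], [0, 0, -0.23], 1.0]
  ]
}}

```text
t: 9.42
tool_pos: [563.5, -246.7, 136.7]
ee_rot: [-0.677, 0.678, 0.204, -0.203]
wrist_force: [-1.0, 2.4, 5.4]
gripper_width: 15.3
```

```bash
python3 look.py s8
```

```text
t 9.4167 tcp [ 563.5 -246.7  136.7] yaw 33.37 ydir [ 0.002  -0.0014 -1.    ] F [-1.   2.4  5.4] T [ 0.43  0.22 -0.01] w 15.3 q6 -1.188
t 9.4667 tcp [ 563.5 -246.7  136.7] yaw 33.44 ydir [ 0.002  -0.0015 -1.    ] F [-1.   1.9  5.4] T [ 0.45  0.22 -0.04] w 14.7 q6 -1.189
drum 153 154 [ 565.9  -248.28] err 0.96
neck 165 168 [ 564.74 -247.27] err 0.86
drum top 75 [ 575.5 -236.7  133.1]
bar 77 [ 564.7 -235.7  178.1] z95 408.8
```

View pics/s8c.png

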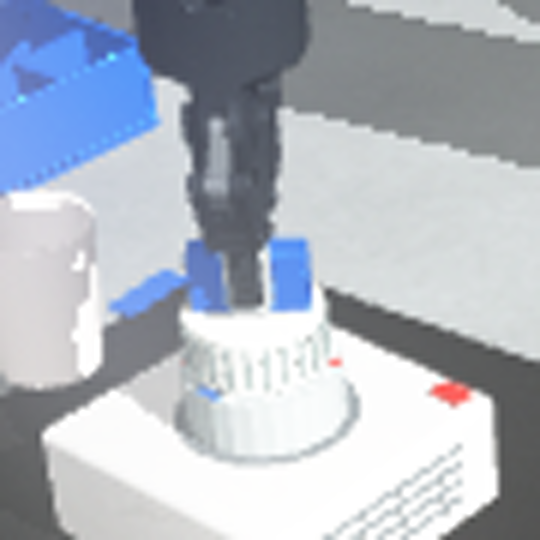

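Turned 50.8°, within the 44–56° lock range. Now letting up gently while still holding.

Call:
{"fn": "arm_command", "kwargs": {
  "plan": [
    [[0, 0, 0.1], [0, 0, 0], 1.0],
    [[0, 0, 0.25], [0, 0, 0], 1.0],
    [[0, 0, 0.4], [0, 0, 0], 1.0],
    [[0, 0, 0.55], [0, 0, 0], 1.0],
    [[0, 0, 0.65], [0, 0, 0], 1.0],
    [[0, 0, 0.65], [0, 0, 0], 1.0]
  ]
}}

```text
t: 9.97
tool_pos: [563.5, -246.7, 143.4]
ee_rot: [-0.677, 0.678, 0.204, -0.203]
wrist_force: [-1.2, 0.6, 3.5]
gripper_width: 14.8
```

```bash
python3 look.py s9
```

```text
t 9.9667 tcp [ 563.5 -246.7  143.4] yaw 33.44 ydir [ 0.0021 -0.0014 -1.    ] F [-1.2  0.6  3.5] T [0.37 0.25 0.03] w 14.8 q6 -1.189
t 10.0167 tcp [ 563.5 -246.6  143.3] yaw 33.44 ydir [ 0.0021 -0.0014 -1.    ] F [-0.7  1.8  4.4] T [ 0.36  0.16 -0.09] w 15.2 q6 -1.189
drum 157 161 [ 565.74 -248.47] err 0.91
neck 172 174 [ 564.99 -247.57] err 0.83
drum top 71 [ 575.2 -237.3  139.8]
bar 74 [ 564.2 -233.8  175.4] z95 318.9
```

Call:
{"fn": "arm_command", "kwargs": {
  "plan": [
    [[0, 0, 0.03], [0, 0, 0], 1.0],
    [[0, 0, 0.06], [0, 0, 0], 1.0],
    [[0, 0, 0.1], [0, 0, 0], 1.0],
    [[0, 0, 0.1], [0, 0, 0], 1.0]
  ]
}}

```text
t: 10.35
tool_pos: [563.4, -246.6, 143.8]
ee_rot: [-0.677, 0.678, 0.204, -0.203]
wrist_force: [0.5, -0.4, -1.2]
gripper_width: 15.3
```

```bash
python3 -c "
from h import *
st()"
```

```text
t 10.35 tcp [ 563.4 -246.6  143.8] yaw 33.44 ydir [ 0.002  -0.0012 -1.    ] F [ 0.5 -0.4 -1.2] T [ 0.1  -0.15  0.03] w 15.3 q6 -1.189
```

The upward move stopped at underside ≈ −16 mm, and the wrist force dropped from about +4 N to −1 N. That means the lugs are seated in the recesses. Releasing.

Call:
{"fn": "arm_command", "kwargs": {
  "plan": [
    [[0, 0, 0], [0, 0, 0], 2.0],
    [[0, 0, 0], [0, 0, 0], 3.0],
    [[0, 0, 0], [0, 0, 0], 4.0],
    [[0, 0, 0], [0, 0, 0], 4.0],
    [[0, 0, 0], [0, 0, 0], 4.0],
    [[0, 0, 0], [0, 0, 0], 4.0]
  ]
}}

```text
t: 10.85
tool_pos: [563.5, -246.6, 143.8]
ee_rot: [-0.677, 0.678, 0.204, -0.203]
wrist_force: [0.4, -0.3, -0.2]
gripper_width: 39.8
```

Call:
{"fn": "arm_command", "kwargs": {
  "plan": [
    [[0, 0, 0.5], [0, 0, 0], 4.0],
    [[0, 0, 1.5], [0, 0, 0], 4.0],
    [[0, 0, 3], [0, 0, 0], 4.0],
    [[0, 0, 5], [0, 0, 0], 4.0],
    [[0, 0, 8], [0, 0, 0], 4.0],
    [[0, 0, 11], [0, 0, 0], 4.0],
    [[0, 0, 13], [0, 0, 0], 4.0],
    [[0, 0, 13], [0, 0, 0], 4.0]
  ]
}}

```text
t: 11.52
tool_pos: [565.8, -248.2, 281.3]
ee_rot: [-0.674, 0.681, 0.206, -0.2]
wrist_force: [-0.2, -1.0, 1.3]
gripper_width: 40.4
```

Call:
{"fn": "arm_command", "kwargs": {
  "plan": [
    [[0, 4, 2], [0, 0, 0], 4.0],
    [[0, 8, 2], [0, 0, 0], 4.0],
    [[0, 12, 2], [0, 0, 0], 4.0],
    [[0, 16, 2], [0, 0, 0], 4.0],
    [[0, 20, 2], [0, 0, 0], 4.0],
    [[0, 24, 2], [0, 0, 0], 4.0],
    [[0, 26, 2], [0, 0, 0], 4.0],
    [[0, 26, 2], [0, 0, 0], 4.0]
  ]
}}

```text
t: 12.18
tool_pos: [565.3, 16.3, 301.8]
ee_rot: [-0.673, 0.68, 0.208, -0.202]
wrist_force: [-0.1, 0.2, -0.1]
gripper_width: 40.0
```

```bash
python3 - <<'E'
from h import *
import rel
st(); p,d=snap('scene','s10'); p2,d2=snap('top','t10'); rel.run('s10',84)
C=cloud('top',d2)
m=blue(p2); w=np.zeros_like(m); w[180:245,350:410]=1
P=C[m&w&(abs(C[...,2]-171)<8)]; print('bar top(top cam)',len(P),P.mean(0).round(1),cv2.minAreaRect(P[:,:2].astype(np.float32)) if len(P) else '')
D=np.hypot(C[...,0]-563,C[...,1]+247); Q=C[(D<30)&(abs(C[...,2]-139)<6)]; print('drum top z',len(Q),np.median(Q[:,2]))
if len(Q)>20:
    A=np.c_[Q[:,0]-563,Q[:,1]+247,np.ones(len(Q))]; print('plane',np.linalg.lstsq(A,Q[:,2],rcond=None)[0].round(3))
a=cv2.resize(p[110:210,160:270,::-1],None,fx=4,fy=4); b=cv2.resize(p2[170:260,340:425,::-1],None,fx=4,fy=4)
c=np.zeros((400,780,3),np.uint8); c[:400,:440]=a; c[:360,440:780]=b; cv2.imwrite('pics/s10c.png',c)
E
```

```text
t 12.1833 tcp [565.3  16.3 301.8] yaw 33.74 ydir [ 0.0114 -0.006  -0.9999] F [-0.1  0.2 -0.1] T [-0.03 -0.06  0.02] w 40.0 q6 -0.767
drum 154 157 [ 565.61 -248.32] err 1.12
neck 167 170 [ 564.77 -247.3 ] err 0.82
drum top 67 [ 575.6 -237.1  140.4]
bar 158 [ 567.5 -241.2  164.2] z95 173.1
bar top(top cam) 152 [ 563.5 -246.7  171.1] ((563.7659301757812, -246.013671875), (15.278738975524902, 55.262489318847656), 32.17140579223633)
drum top z 328 139.04241695151705
plane [8.00000e-03 6.00000e-03 1.39013e+02]
```

View pics/s10c.png

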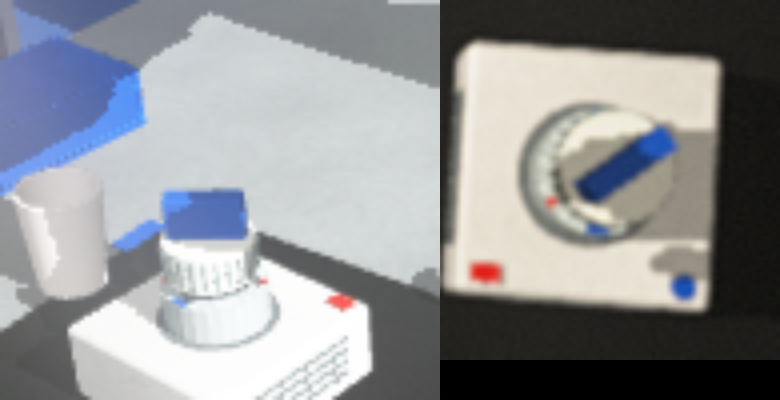

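View pics/s10.png

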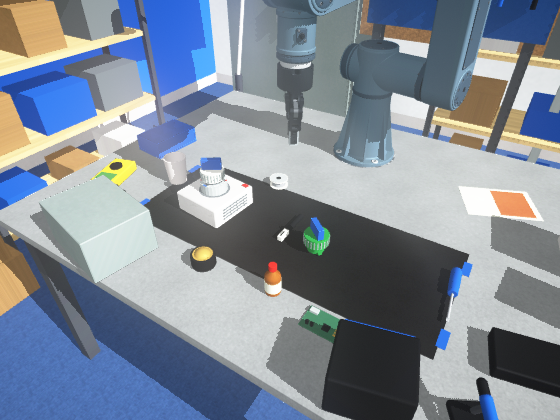

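The crops show the cartridge upright in the neck: bar at (205,215) in the scene crop and (625,165) in the top crop. The gripper is well clear, and the bystanders are where they were. Drum top is at 139.0 mm, so the underside is at 84 mm, which is −16 mm from the mouth. Tilt is about 0.01 rad and the axis offset about 1 mm. Handing in.

```bash
python3 -c "
from h import *
s,M=st(); print(abs(s['qvel']).max())
print(finish_job())"
```

```text
t 12.2833 tcp [565.7  12.5 301.6] yaw 33.57 ydir [ 0.0113 -0.0081 -0.9999] F [-0.5 -0.3  0. ] T [ 0.05 -0.03  0.02] w 40.3 q6 -0.77
0.040777054352336584
the job is handed in; nothing more can be done
None
```

The white cartridge is locked in the neck and released, and the job was handed in at about 12.3 s. No verdict came back.

**What I did:** I gripped the cartridge by its blue bar and lined it up with the slots, which were swivelled about −6°. I pressed it to about 23 mm below the mouth, where the spring pushed back with about 8 N. I then turned it 51° clockwise, let it up until the lugs seated in the recesses, and let go.

**Last checks:**
- **Height:** the underside is 16.0 mm below the mouth, from the drum top at 139.0 mm in the top camera.
- **Tilt:** about 0.01 rad.
- **Centring:** the top camera puts the cartridge about 1 mm off the neck's axis; the scene camera's drum fit says about 1.3 mm. Both are inside the 5 mm limit.
- **Forces:** the largest wrist reading I saw was about 7 N, and no check failed.
- **Surroundings:** by eye, the other things in the last scene picture stand where they were. I did not measure their positions. The gripper is clear of everything.

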